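Drive the fixing pin home and snap the cover cap on

TASK

The mounting foot on the worktop still has one open fixing. Drive the pin that stands up out of its stud fully down with the meat pounder (touch the pin with nothing but the pounder), stand the pounder back upright on the worktop clear of the foot, then put the loose snap cap over the stud and press it past the click until its rim is fully down on the flange. Finish while still holding the cap and pressing it firmly down: do not let go; leave the other things where they are.

Things in the scene. Friction and masses are not known exactly. Their poses are not given: they have to be found in the camera images.
- foot: Steel mounting foot fixed to the worktop: plate 166 (x) x 64 (y) x 6 mm, turned up to 0.8 rad about z. Origin: centre of its underside. Low tube socket (26 wide, 10 tall) in its middle. At +52 mm on its x axis a finished fixing (fixed grey cap, top 50 mm above the worktop: the model for the job); at -52 mm the open fixing.
- seat: Flat steel flange, 50 mm across, at the foot of the open stud. Origin: centre of its top face, on the stud's axis, 8 mm above the worktop. The round stud rises 24 mm above it, 24 mm wide, tapering to 18 over its top 4 mm; four sprung balls in it, 8.5 mm above the flange, stick out to 33 mm across. The seated cap's rim lies on this face and the push goes into it.
- pin (a joint): The steel pin, 9 mm thick, in the middle of the stud's top. 0 = fully up, standing 10 mm proud of the stud; 0.010 m = fully down, flush with the stud's top. It starts at 0 to 0.002. Pushing it down takes about 7 to 10 N (more when fast); it stays where it is left.
- pin_top (a point): Centre of the pin's top face; 42 mm above the worktop when the pin is fully up, 32 mm when fully down.
- pounder: Meat pounder standing upright, 122 mm tall, 0.28 to 0.56 kg: steel puck 60 mm across and 23 mm thick below, upright round wooden handle 26 mm thick from 50 to 105 mm above its underside, with a 30 mm knob at 112 mm. Origin: centre of the puck's flat underside, z along the handle.
- cap: Loose grey plastic snap cap standing mouth down: 42 mm wide, 42 tall, 0.04 kg. Origin: centre of its open rim, z up to the closed top. Lip at the rim: opening 29 mm, 3 mm high; bore 35 mm above it, ceiling 28 mm above the rim. Going on, the lip meets the balls with the rim 12 mm above the flange; resistance rises to some 8 N and drops at the click 6 to 8 mm above it, then the balls draw it down.
- lemon_1: Yellow lemon, 83 mm, right of the worktop's back; bystander, leave it. Origin: underside.
- mill_2: Small steel-capped glass mill, 44 x 90 mm, towards the back; bystander, leave it. Origin: underside.
- peeler_1: Green-handled peeler, 170 mm, lying near the front edge; bystander, leave it. Origin: underside.
- teaspoon_1: Steel teaspoon, 132 mm, lying near the front edge; bystander, leave it. Origin: underside.
- cork_bottle: Glass bottle with a cork, 54 x 108 mm, standing front left; bystander, leave it. Origin: underside.
There are look-alikes about, which are no part of the job. What is shaped like the pounder but red is not meant.

How it is judged:
By the outcome, as a careful person would: the job done as asked, in the order asked, and still so for the second after the job is handed in, while the arm keeps its last pose, push and grip.
It also fails if it takes over 59 s, if anything falls off the work surface, if the arm or the gripper's body presses on something with over 40 N, if the wrist force passes 120 N, or if a joint passes its speed limit or range.

ROBOT

A 6-joint arm with a two-finger parallel gripper is mounted at the origin on a cart in front of the work surface, level with it; the furniture and walls round the work are solid. World frame = base frame: x ahead of the robot, y to its left, z up, the work surface at z = 0. Lengths are in m, angles in rad, forces in N, time in s.
With the tool pointing down it reaches from about 0.325 to 0.75 m from the base axis. Payload 7.6 kg.
Tool frame: the origin (TCP) lies midway between the tips of the shut fingers; the grasp point (between the pads) lies 19 mm behind it; z points along the fingers, y is the line along which they close (so a half turn about z gives the same grasp; the last joint's range is limited). The gripper opens to 85 mm and grips with 20 to 120 N. Pads are 22 mm wide; open, the fingers measure 114 mm over their backs; the gripper's body (76 mm by 85 mm) begins 54 mm behind the grasp point. The pads swing forward as they close: fully open they stand 13 mm farther back than shut.
Start: joints at [-1.29, 0.052, 1.401, -0, 1.689, -0.07], TCP at [0.18, -0.493, 0.231] pointing down, gripper open.
Joint ranges: [-2.9, 2.9], [-0.91, 2.17], [0.12, 2.37], [-1.06, 4.2], [0.26, 2.73], [-2.93, 2.93]. Speed limits (rad/s): [2.57, 2.57, 3.01, 3.14, 3.14, 3.14].

INTERFACE

Orientations are given as a unit quaternion [w, x, y, z].
In Python, from station import arm gives the robot as it stands.
- The arm moves only by the tool apply_moves, never from a script. Its argument "steps" is a list of rows, each a list of 7 numbers: the turn, a rotation vector about the tool's x, y, z in degrees, then the shift along the tool's x, y, z in mm, then the opening, from 0 (shut) to 1 (fully open). In form: [[ax, ay, az, dx, dy, dz, jaw], ...]. A call has exactly 8 rows; each row is the pose to reach, as a shift and turn from the pose commanded when the call began, along the tool's axes at that moment; what a row does not reach only later rows make up. A row lasts 1/12 s, in which the tool goes at most 41.7 mm and 7.16 degrees, less where a joint would pass 70% of its speed; a pose out of reach is approached as far as the arm can. A call with a gripper value outside its range is refused whole. The fingers move at their own pace and stop on an object; "squeeze" is the grip in N (left out, the last holds). Time passes only in rows, so rows that repeat a pose let the fingers close, or fill a call up. It gives the time, the measured TCP pose, the force, the opening and the grip force at its end, in the units of the state.
- arm.state(): the state, without advancing time (a new reading comes with each control period).
- arm.grab_frame(name): name is "scene" or "top" or "wrist"; returns a dict with "pixels" (480x640x3 uint8, red, green, blue), "z_map" (480x640 float32, m along the optical axis (not along the pixel's ray), 0 where there is no reading), "camera_matrix" (3x3 intrinsics, pixels), "camera_from_world" (4x4, takes a point from world to camera coordinates); the wrist camera has in their place "T_tool_cam" (4x4, takes a point from camera to tool coordinates, whose origin is the TCP and whose axes are the flange's). Camera axes: x right, y up, looking along -z (the intrinsics and any distortion apply to the point x, -y, -z); pixel columns grow to the right and rows downward; lengths in m; the calibration is good to about 2 mm. A picture is of the moment at which its call begins: read the wrist's pose just before it.
- arm.sign_off(): hands the job in; it is judged then, once.
The state is a dict: "time_s": time; "qpos": joint angles; "qvel": joint speeds; "joint_torque": joint torques, N m; "position": TCP position; "tool_rot": TCP orientation; "wrist_force": force on the tool from outside, world axes, zero at the start; "ft_torque": the same for the moment, N m; "grip_width": opening from 0.0 (shut) to 1.0 (fully open); "finger_force": force on a finger pad.
Only numpy, scipy, OpenCV 4.12 (cv2) and the standard library are available. Lean on these libraries where they do the work, as an engineer would, in place of code of your own. Each camera call takes 0.05 s, during which the arm holds its last target. There are 200 camera calls.

## Working session

There is one attempt and no reset: what is moved stays moved. The work goes in short steps, Python scripts to look and compute and a tool call to move; the robot and the scene stay as the last step left them, time stands still between calls to the robot, and variables do not carry over. Pictures are saved under pics/ and viewed, at most 10 in all, crops included, and the job is handed in when it is done.

Besides the shell and the picture viewer there is one more tool, called as a command line: name --pt "numbers of a row" for each row, then --argument value for the rest. apply_moves: Moves the arm, as the interface text tells. Its arguments: {"type":"object","properties":{"steps":{"type":"array","items":{"type":"array","items":{"type":"number"}}},"squeeze":{"type":"number"}},"required":["steps"]}

```bash
ls; mkdir -p pics
cat > h.py <<'E'
import numpy as np, cv2
from station import arm
def cloud(f):
    z=f["z_map"];K=f["camera_matrix"];v,u=np.mgrid[0:480,0:640]
    p=np.stack([(u-K[0,2])/K[0,0]*z,-(v-K[1,2])/K[1,1]*z,-z],-1)
    return p
def world(f):
    p=cloud(f);T=np.linalg.inv(f["camera_from_world"])
    return p@T[:3,:3].T+T[:3,3]
def save(f,n,crop=None,s=1):
    im=f["pixels"][:,:,::-1]
    if crop: im=im[crop[1]:crop[3],crop[0]:crop[2]]
    cv2.imwrite("pics/"+n,cv2.resize(im,None,fx=s,fy=s,interpolation=cv2.INTER_CUBIC))
E
python3 - <<'E'
from h import *
for n in("scene","top"):
    f=arm.grab_frame(n);save(f,n+"0.png");np.savez(n+"0.npz",w=world(f),px=f["pixels"])
    print({k:f[k].tolist() for k in f if k not in("pixels","z_map")}, list(f))
print(arm.state())
E
```

```text
pics
{'camera_matrix': [[518.0321616420104, 0.0, 319.8569772639635], [0.0, 518.0321616420104, 236.84812920313348], [0.0, 0.0, 1.0]], 'camera_from_world': [[-0.8257095209112104, -0.5640525666901932, 0.006963410571279835, 0.5534765959699187], [0.4038818620381251, -0.5825296751773802, 0.7053641747738205, -0.11293233889233412], [-0.39380607993426914, 0.5852383100480875, 0.7088108999294965, -1.25146817530072], [0.0, 0.0, 0.0, 1.0]]} ['pixels', 'z_map', 'camera_matrix', 'camera_from_world']
{'camera_matrix': [[534.7020846516908, 0.0, 317.99628275784676], [0.0, 534.7020846516908, 237.45896735481514], [0.0, 0.0, 1.0]], 'camera_from_world': [[0.02940420756835652, -0.9995646583454816, 0.00242618300168925, 0.22856124289222343], [0.9749063921253607, 0.029214502328718476, 0.22068991695770238, -0.5349341221860257], [-0.22066472117307126, -0.004123910809654914, 0.9753410040540923, -0.9740168542017522], [0.0, 0.0, 0.0, 1.0]]} ['pixels', 'z_map', 'camera_matrix', 'camera_from_world']
{'time_s': 0.1, 'qpos': array([-1.29026983e+00,  5.27658327e-02,  1.40163830e+00, -1.08098712e-05,
        1.68858985e+00, -7.03007482e-02]), 'qvel': array([-0.00047378, -0.000545  , -0.00282069,  0.00018958,  0.00233187,
        0.00055972]), 'joint_torque': array([ 9.85401857e-04, -3.82582283e+01, -3.60985672e+01, -7.77275409e-05,
        4.69585735e-03,  4.01215871e-06]), 'position': array([ 0.1803724 , -0.49275383,  0.23055318]), 'tool_rot': array([-6.96231049e-04,  9.84654308e-01,  1.74514762e-01, -7.88512843e-05]), 'wrist_force': array([-0.22372903,  0.76003393,  0.70136185]), 'ft_torque': array([ 0.0071263 , -0.0485918 ,  0.02028863]), 'finger_force': 0.0, 'grip_width': 0.9996948184838718}
```

View pics/scene0.png

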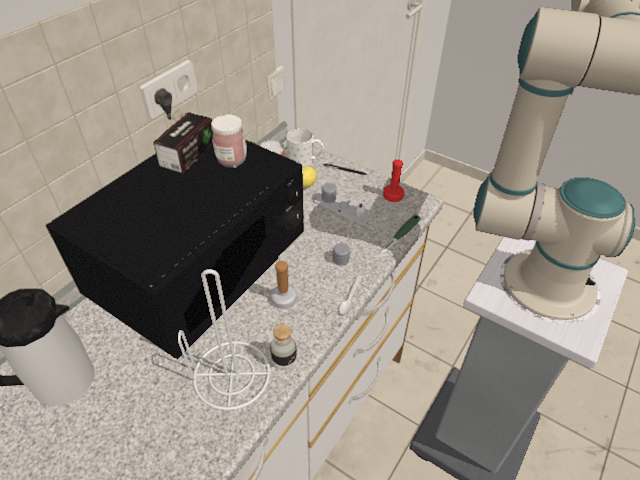

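View pics/top0.png

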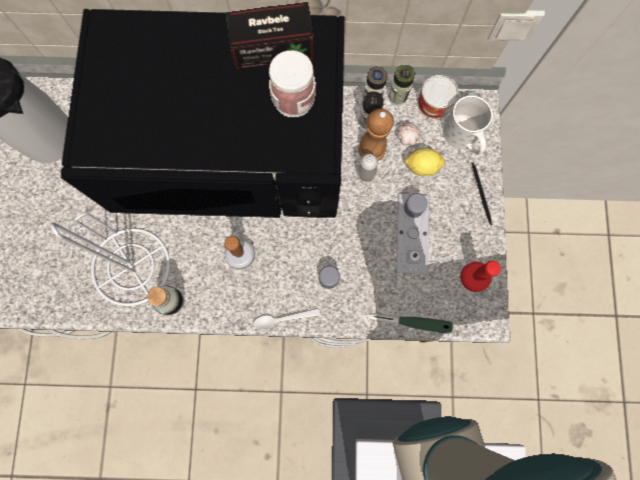

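Scene: the candidates for the pounder in the top view are the wooden-handled steel one at (238,250), the red one at (478,275) and the wooden mill at (377,130). I choose (238,250). For the cap there is the loose one at (329,276) and the fixed one at (416,204); I choose (329,276). The open stud is at about (412,257).

Run:
```python
from h import *
f=np.load("top0.npz");g=np.load("scene0.npz")
w=np.concatenate([f['w'].reshape(-1,3),g['w'].reshape(-1,3)])
px=f['px'];cv2.imwrite("pics/crop1.png",cv2.resize(px[170:310,210:450,::-1],None,fx=3.3,fy=3.3,interpolation=cv2.INTER_CUBIC))
W=f['w']
for n,(u,v) in dict(pound=(238,258),cap=(329,274),stud=(412,256),fcap=(416,204),red=(478,275),foot=(412,240)).items(): print(n,W[v,u].round(4))
def fit(name,W,c,r,z0,z1):
    p=W.reshape(-1,3);m=(np.hypot(p[:,0]-c[0],p[:,1]-c[1])<r)&(p[:,2]>z0)&(p[:,2]<z1);q=p[m]
    if len(q)<4: print(name,len(q));return
    (a,b),rad=cv2.minEnclosingCircle((q[:,:2]*1000).astype(np.float32));print(name,len(q),'med',np.median(q,0).round(4),'circ',round(a,1),round(b,1),round(rad,1),'z',q[:,2].min().round(4),q[:,2].max().round(4))
def at(u,v): return W[v,u,:2]
for nm,V in(("top",f['w']),("scene",g['w'])):
    print(nm)
    c=at(329,274);fit('cap top',V,c,.04,.036,.048)
    c=at(416,204);fit('fcap top',V,c,.04,.044,.056)
    c=at(412,256);fit('stud',V,c,.035,.026,.048);fit('pin',V,c,.03,.036,.048)
    c=at(238,258);fit('puck',V,c,.06,.014,.03);fit('handle',V,c,.06,.05,.1);fit('knob',V,c,.06,.1,.13)
    p=V.reshape(-1,3);c=at(412,235);m=(np.hypot(*(p[:,:2]-c).T)<.1)&(abs(p[:,2]-.006)<.0025)
    print('plate',m.sum(),cv2.minAreaRect((p[m,:2]*1000).astype(np.float32)))
```

```text
pound [0.49   0.4023 0.021 ]
cap [0.4603 0.2209 0.0398]
stud [0.5026 0.0578 0.03  ]
fcap [0.6031 0.0528 0.0523]
red [ 0.4631 -0.061   0.0639]
foot [0.5402 0.0535 0.0072]
top
cap top 350 med [0.457  0.2226 0.0417] circ 457.6 221.9 20.8 z 0.036 0.0469
fcap top 328 med [0.606  0.0522 0.0496] circ 607.6 51.8 21.5 z 0.044 0.0554
stud 110 med [0.5027 0.0555 0.0318] circ 504.0 54.6 12.0 z 0.026 0.0433
pin 19 med [0.5032 0.0552 0.0414] circ 501.4 54.3 6.0 z 0.0365 0.0433
puck 475 med [0.4924 0.3942 0.0221] circ 500.2 402.5 30.0 z 0.0141 0.0282
handle 82 med [0.4912 0.3945 0.0764] circ 498.9 401.1 12.5 z 0.0501 0.1
knob 198 med [0.4987 0.4011 0.1203] circ 500.5 402.3 14.2 z 0.1003 0.1258
plate 1562 ((552.368408203125, 55.44770812988281), (186.66049194335938, 198.37838745117188), 47.143428802490234)
scene
cap top 177 med [0.456  0.2242 0.0416] circ 456.8 222.3 21.9 z 0.036 0.0469
fcap top 124 med [0.6054 0.0543 0.0497] circ 606.8 51.2 22.0 z 0.0443 0.0555
stud 51 med [0.5028 0.0552 0.0314] circ 502.9 54.7 11.8 z 0.0261 0.045
pin 9 med [0.5033 0.0539 0.0397] circ 501.1 54.8 8.4 z 0.0361 0.045
puck 343 med [0.4929 0.4096 0.0221] circ 500.0 401.9 30.4 z 0.0142 0.0299
handle 166 med [0.4926 0.4099 0.0762] circ 499.0 403.1 13.6 z 0.0507 0.1
knob 153 med [0.4975 0.4059 0.1188] circ 500.0 401.2 14.6 z 0.1002 0.1251
plate 580 ((550.3015747070312, 52.03260040283203), (187.61048889160156, 182.7286376953125), 56.95662307739258)
```

View pics/crop1.png

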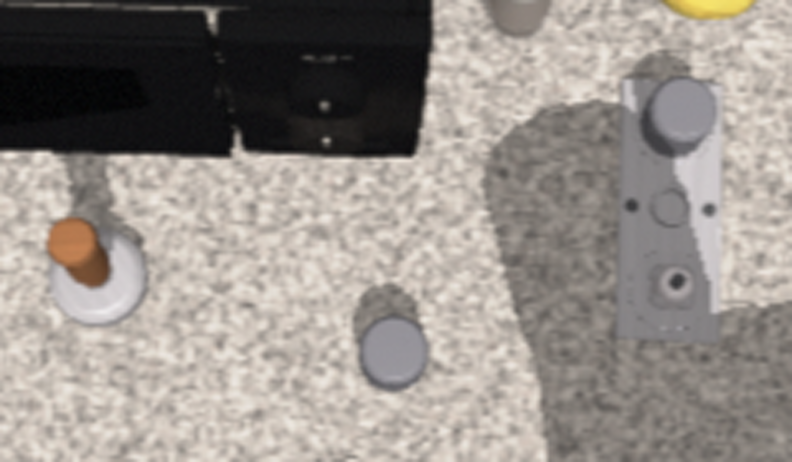

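The crop shows the steel pounder with a wooden handle (puck at ~(97,280)), the loose cap at ~(393,352), and the open stud with its pin at ~(677,283) on the foot. All the heights match. Next I check the clearance to the microwave.

```bash
cat >> h.py <<'E'
from scipy.spatial.transform import Rotation as R
def st():
    s=arm.state();q=s["tool_rot"];r=R.from_quat(q[[1,2,3,0]])
    print('t',round(s['time_s'],2),'pos',(s['position']*1000).round(1),'F',s['wrist_force'].round(1),'T',s['ft_torque'].round(2),'grip',round(s['grip_width'],3),round(s['finger_force'],1),'x',r.as_matrix()[:,0].round(4),'z',r.as_matrix()[:,2].round(4))
    return s,r
def delta(x,y,z):
    s,r=st();print('tool delta mm',(r.inv().apply(np.array([x,y,z])-s['position'])*1000).round(1))
E
python3 - <<'E'
from h import *
for n in("top0.npz","scene0.npz"):
    p=np.load(n)['w'].reshape(-1,3);m=(p[:,2]>.06)&(p[:,2]<.5)&(p[:,1]>.15)&(p[:,1]<.7)&(p[:,0]>.53)&(p[:,0]<.9)
    q=p[m];print(np.percentile(q[:,0],[0,1,5,20,50]).round(3),q[:,2].max(),np.percentile(q[:,1],[0,5,95,100]).round(3))
E
```

```text
[0.53  0.569 0.574 0.597 0.695] 0.3461073171465219 [0.15  0.227 0.645 0.7  ]
[0.53  0.568 0.574 0.577 0.696] 0.49999952205404713 [0.151 0.256 0.668 0.7  ]
```

apply_moves --pt "0 0 7 40 -26 0 1" --pt "0 0 14 80 -53 0 1" --pt "0 0 20.1 120 -80 0 1" --pt "0 0 20.1 160 -107 0 1" --pt "0 0 20.1 200 -133 0 1" --pt "0 0 20.1 240 -160 0 1" --pt "0 0 20.1 280 -187 0 1" --pt "0 0 20.1 280 -187 0 1"

```text
time_s: 0.77
position: [0.3742, -0.2268, 0.2311]
tool_rot: [0.0, 1.0, -0.0, -0.0]
wrist_force: [1.1, -1.0, -0.2]
grip_width: 0.998
finger_force: 0.0
```

apply_moves --pt "0 0 0 10 -41 0 1" --pt "0 0 0 20 -82 0 1" --pt "0 0 0 25 -123 0 1" --pt "0 0 0 30 -164 0 1" --pt "0 0 0 35 -205 0 1" --pt "0 0 0 40 -246 0 1" --pt "0 0 0 40 -287 0 1" --pt "0 0 0 40 -327 0 1"

```text
time_s: 1.43
position: [0.4131, 0.1004, 0.231]
tool_rot: [0.0, 1.0, 0.0, -0.0]
wrist_force: [0.4, 0.1, 0.0]
grip_width: 0.996
finger_force: 0.0
```

Run:
```python
from h import *
delta(.45,.39,.231)
f=arm.grab_frame("wrist");print(f["T_tool_cam"].round(4).tolist(),f["camera_matrix"].round(1).tolist());save(f,"w1.png")
```

```text
t 1.43 pos [413.1 100.4 231. ] F [0.4 0.1 0. ] T [-0.    0.01  0.05] grip 0.996 0.0 x [ 1.e+00  2.e-04 -2.e-04] z [-2.e-04 -1.e-04 -1.e+00]
tool delta mm [  36.9 -289.6   -0. ]
[[-0.0007, 0.9634, 0.268, 0.0683], [1.0, 0.0006, 0.0003, -0.0016], [0.0002, 0.268, -0.9634, -0.1436], [0.0, 0.0, 0.0, 1.0]] [[396.7, 0.0, 326.0], [0.0, 396.7, 234.4], [0.0, 0.0, 1.0]]
```

View pics/w1.png

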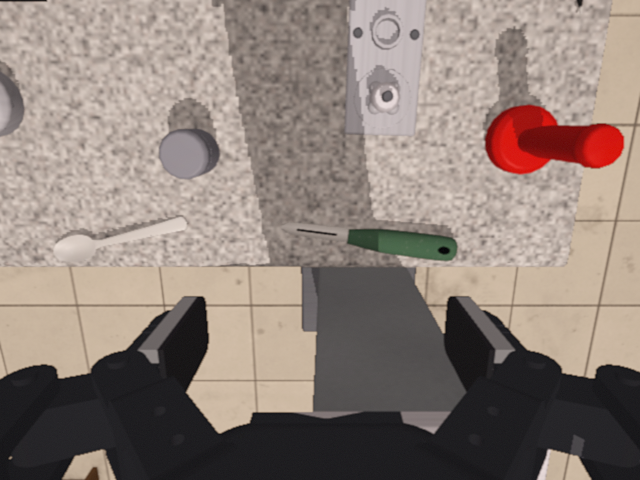

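The wrist view shows the cap at (189,153), the stud pin at (386,96), the red look-alike at (520,140) and the puck at the left edge (5,105). The wrist camera sits at tool +x and would hit the microwave, so I turn the tool half round on the way.

apply_moves --pt "0 0 -7 4 -38 0 1" --pt "0 0 -14 8 -76 0 1" --pt "0 0 -21 12 -114 0 1" --pt "0 0 -28 14 -152 0 1" --pt "0 0 -35 16 -190 0 1" --pt "0 0 -42 18 -228 0 1" --pt "0 0 -49 20 -266 0 1" --pt "0 0 -56 20 -270 0 1"

```text
time_s: 2.15
position: [0.4325, 0.3728, 0.2292]
tool_rot: [-0.001, 0.88, 0.474, -0.001]
wrist_force: [-0.8, -1.5, -0.4]
grip_width: 1.001
finger_force: 0.0
```

apply_moves --pt "0 0 -7 0 0 0 1" --pt "0 0 -14 0 0 0 1" --pt "0 0 -21 0 0 0 1" --pt "0 0 -28 0 0 0 1" --pt "0 0 -35 0 0 0 1" --pt "0 0 -42 0 0 0 1" --pt "0 0 -49 0 0 0 1" --pt "0 0 -56 0 0 0 1"

```text
time_s: 2.82
position: [0.4336, 0.3681, 0.2307]
tool_rot: [-0.0, 0.557, 0.831, -0.001]
wrist_force: [0.1, -0.1, 0.0]
grip_width: 1.0
finger_force: 0.0
```

apply_moves --pt "0 0 -7 0 0 0 1" --pt "0 0 -14 0 0 0 1" --pt "0 0 -21 0 0 0 1" --pt "0 0 -28 0 0 0 1" --pt "0 0 -35 0 0 0 1" --pt "0 0 -42 0 0 0 1" --pt "0 0 -49 0 0 0 1" --pt "0 0 -56 0 0 0 1"

```text
time_s: 3.48
position: [0.4336, 0.3681, 0.2307]
tool_rot: [-0.0, 0.102, 0.995, -0.0]
wrist_force: [-0.0, -0.1, -0.5]
grip_width: 1.002
finger_force: 0.0
```

Run:
```python
from h import *
delta(.500,.402,.18)
s=arm.state();print(s['qpos'])
```

```text
t 3.48 pos [433.6 368.1 230.7] F [-0.  -0.1 -0.5] T [-0.03  0.01  0.02] grip 1.002 0.0 x [-9.794e-01  2.020e-01  7.000e-04] z [-9.e-04 -7.e-04 -1.e+00]
tool delta mm [-58.2  46.7  50.6]
[ 6.38984649e-01  1.77155806e-01  1.26704691e+00 -8.38820691e-05
  1.69851837e+00 -7.28394884e-01]
```

apply_moves --pt "0 0 -6 -30 24 20 1" --pt "0 0 -11.7 -58 46.5 40 1" --pt "0 0 -11.7 -58 46.5 50 1" --pt "0 0 -11.7 -58 46.5 75 1" --pt "0 0 -11.7 -58 46.5 100 1" --pt "0 0 -11.7 -58 46.5 100 1" --pt "0 0 -11.7 -58 46.5 100 1" --pt "0 0 -11.7 -58 46.5 100 1"

```text
time_s: 4.15
position: [0.5005, 0.402, 0.1331]
tool_rot: [0.001, 0.003, 1.0, 0.001]
wrist_force: [-0.5, 0.3, 0.5]
grip_width: 1.001
finger_force: 0.0
```

Run:
```python
from h import *
s,r=st()
f=arm.grab_frame("wrist");save(f,"w2.png");T=f["T_tool_cam"]
p=cloud(f).reshape(-1,3)@T[:3,:3].T+T[:3,3]; W=r.apply(p)+s['position']
m=(f["z_map"].ravel()>0)&(np.hypot(W[:,0]-.5,W[:,1]-.402)<.05)
for a,b in((.018,.027),(.1,.13)):
    q=W[m&(W[:,2]>a)&(W[:,2]<b)]
    if len(q)>5: print(cv2.minEnclosingCircle((q[:,:2]*1000).astype(np.float32)),q[:,2].max(),len(q))
delta(.5,.402,.061)
```

```text
t 4.15 pos [500.5 402.  133.1] F [-0.5  0.3  0.5] T [ 0.   -0.05  0.02] grip 1.001 0.0 x [-1.      0.0053 -0.0017] z [ 0.0017  0.0011 -1.    ]
((500.0621643066406, 401.2279968261719), 29.68744659423828) 0.026918553328764125 3828
((500.12286376953125, 401.49285888671875), 14.686542510986328) 0.12463584728396354 3507
t 4.2 pos [500.8 402.2 133.9] F [-0.7  0.2  0.2] T [-0.01  0.01 -0.02] grip 1.002 0.0 x [-1.      0.0053 -0.003 ] z [ 0.003  0.002 -1.   ]
tool delta mm [ 1.  -0.3 72.9]
```

View pics/w2.png

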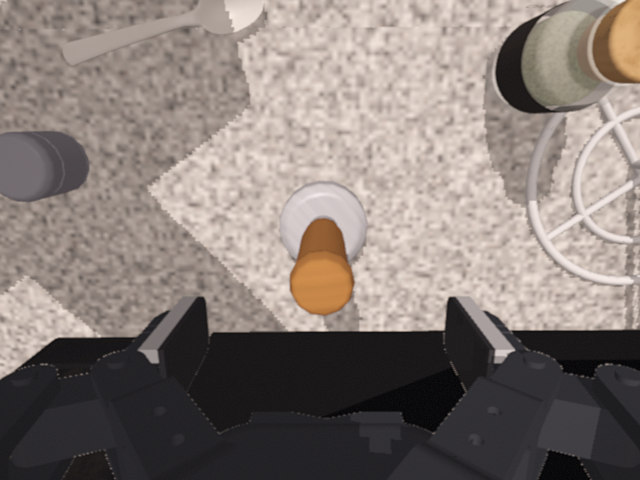

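The wooden handle is centred between the fingers (knob at (322,285), puck at (323,225)). I go down and grip.

apply_moves --pt "0 0 0 0 -0.7 25 1" --pt "0 0 0 0 -0.7 50 1" --pt "0 0 0 0 -0.7 71 1" --pt "0 0 0 0 -0.7 71 1" --pt "0 0 0 0 -0.7 71 1" --pt "0 0 0 0 -0.7 71 0" --pt "0 0 0 0 -0.7 71 0" --pt "0 0 0 0 -0.7 71 0" --squeeze 80

```text
time_s: 4.87
position: [0.501, 0.4017, 0.0627]
tool_rot: [0.002, 0.003, 1.0, 0.001]
wrist_force: [-0.7, 0.6, 0.1]
grip_width: 0.602
finger_force: 0.0
```

apply_moves --pt "0 0 0 0 0 0 0" --pt "0 0 0 0 0 0 0" --pt "0 0 0 0 0 0 0" --pt "0 0 0 0 0 0 0" --pt "0 0 0 0 0 0 0" --pt "0 0 0 0 0 0 0" --pt "0 0 0 0 0 0 0" --pt "0 0 0 0 0 0 0"

```text
time_s: 5.53
position: [0.5005, 0.4008, 0.0613]
tool_rot: [0.0, 0.003, 1.0, -0.0]
wrist_force: [-1.2, -3.8, 5.7]
grip_width: 0.286
finger_force: 78.2
```

Run:
```python
from h import *
delta(.503,.0547,.18)
```

```text
t 5.53 pos [500.5 400.8  61.3] F [-1.2 -3.8  5.7] T [-0.57  0.26 -0.06] grip 0.286 78.2 x [-1.      0.0055 -0.001 ] z [ 1.e-03 -1.e-04 -1.e+00]
tool delta mm [  -4.5 -346.1 -118.7]
```

apply_moves --pt "0 0 0 0 0 -20 0" --pt "0 0 0 0 0 -45 0" --pt "0 0 0 0 0 -70 0" --pt "0 0 0 0 -20 -70 0" --pt "0 0 0 0 -50 -70 0" --pt "0 0 0 0 -85 -70 0" --pt "0 0 0 0 -120 -70 0" --pt "0 0 0 0 -155 -70 0"

```text
time_s: 6.2
position: [0.4981, 0.2444, 0.1285]
tool_rot: [-0.001, 0.002, 1.0, -0.0]
wrist_force: [1.2, -0.8, -5.1]
grip_width: 0.29
finger_force: 79.6
```

apply_moves --pt "0 0 0 -1 -35 0 0" --pt "0 0 0 -2 -70 0 0" --pt "0 0 0 -3 -105 0 0" --pt "0 0 0 -4 -140 0 0" --pt "0 0 0 -4.5 -165 0 0" --pt "0 0 0 -4.5 -180 0 0" --pt "0 0 0 -4.5 -189 0 0" --pt "0 0 0 -4.5 -189 0 0"

```text
time_s: 6.87
position: [0.5023, 0.0557, 0.1293]
tool_rot: [-0.001, 0.004, 1.0, -0.0]
wrist_force: [0.3, 0.8, -5.1]
grip_width: 0.285
finger_force: 79.8
```

```bash
cat > lk.py <<'E'
from h import *
# held pounder seen from top/scene and wrist
import sys
s,r=st();C=s['position']
for n in("top","scene","wrist"):
    f=arm.grab_frame(n)
    if n=="wrist":
        T=f["T_tool_cam"];W=r.apply(cloud(f).reshape(-1,3)@T[:3,:3].T+T[:3,3])+C
    else: W=world(f).reshape(-1,3)
    ok=f["z_map"].ravel()>0
    b=C[2]-.061
    m=ok&(np.hypot(W[:,0]-C[0],W[:,1]-C[1])<.045)
    for lab,a,c in(("puck",b+.004,b+.027),("stud",.026,.045),("knob",b+.1,b+.128)):
        q=W[m&(W[:,2]>a)&(W[:,2]<c)]
        if len(q)>5: print(n,lab,cv2.minEnclosingCircle((q[:,:2]*1000).astype(np.float32)),q[:,2].min().round(4),q[:,2].max().round(4),len(q))
    if n==sys.argv[1]: save(f,sys.argv[2])
E
python3 lk.py scene s3.png
```

```text
t 6.87 pos [502.3  55.7 129.3] F [ 0.3  0.8 -5.1] T [-0.02  0.01 -0.04] grip 0.285 79.8 x [-1.      0.0073  0.0018] z [-1.8e-03 -3.0e-04 -1.0e+00]
top puck ((491.90338134765625, 73.18405151367188), 22.878101348876953) 0.0728 0.0947 221
top knob ((491.731201171875, 55.8214225769043), 43.45266342163086) 0.1701 0.1947 78
scene puck ((501.5229797363281, 59.13565444946289), 30.40251350402832) 0.0727 0.0952 297
scene stud ((501.08892822265625, 57.54692840576172), 12.353772163391113) 0.0261 0.0437 44
scene knob ((500.8044128417969, 56.35026550292969), 44.49108123779297) 0.1684 0.196 139
wrist puck ((501.5814208984375, 56.5203971862793), 29.795202255249023) 0.0723 0.0953 6805
wrist knob ((502.24420166015625, 55.6887092590332), 44.993473052978516) 0.1683 0.1963 25751
```

View pics/s3.png

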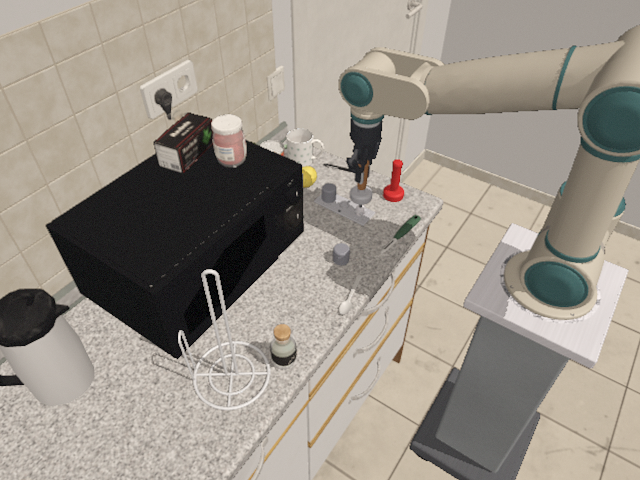

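The held pounder hangs over the stud (puck at ~(361,195) in the scene view). Its underside is at z of about 68 mm. I push it down in steps, watching the force.

apply_moves --pt "0 0 0 -0.5 -1.2 8 0" --pt "0 0 0 -0.5 -1.2 16 0" --pt "0 0 0 -0.5 -1.2 22 0" --pt "0 0 0 -0.5 -1.2 25 0" --pt "0 0 0 -0.5 -1.2 27 0" --pt "0 0 0 -0.5 -1.2 28.5 0" --pt "0 0 0 -0.5 -1.2 30 0" --pt "0 0 0 -0.5 -1.2 30 0" --squeeze 100

```text
time_s: 7.68
position: [0.5031, 0.056, 0.1007]
tool_rot: [-0.0, 0.003, 1.0, 0.0]
wrist_force: [-3.6, 0.9, 0.5]
grip_width: 0.282
finger_force: 98.7
```

apply_moves --pt "0 0 0 0 0 1 0" --pt "0 0 0 0 0 2 0" --pt "0 0 0 0 0 3 0" --pt "0 0 0 0 0 4 0" --pt "0 0 0 0 0 5 0" --pt "0 0 0 0 0 6 0" --pt "0 0 0 0 0 6 0" --pt "0 0 0 0 0 6 0"

```text
time_s: 8.35
position: [0.5033, 0.0559, 0.0941]
tool_rot: [0.0, 0.003, 1.0, 0.0]
wrist_force: [-3.7, 1.9, 2.0]
grip_width: 0.282
finger_force: 98.7
```

apply_moves --pt "0 0 0 0 0 0.5 0" --pt "0 0 0 0 0 1 0" --pt "0 0 0 0 0 1.5 0" --pt "0 0 0 0 0 2 0" --pt "0 0 0 0 0 2.5 0" --pt "0 0 0 0 0 3 0" --pt "0 0 0 0 0 3 0" --pt "0 0 0 0 0 3 0"

```text
time_s: 9.02
position: [0.5038, 0.0559, 0.0931]
tool_rot: [0.001, 0.003, 1.0, 0.0]
wrist_force: [-8.2, 3.6, 14.0]
grip_width: 0.282
finger_force: 99.9
```

apply_moves --pt "0 0 0 0 0 0.5 0" --pt "0 0 0 0 0 1 0" --pt "0 0 0 0 0 1.5 0" --pt "0 0 0 0 0 1.5 0" --pt "0 0 0 0 0 0 0" --pt "0 0 0 0 0 -10 0" --pt "0 0 0 0 0 -25 0" --pt "0 0 0 0 0 -40 0"

```text
time_s: 9.68
position: [0.503, 0.0552, 0.1306]
tool_rot: [-0.001, 0.003, 1.0, -0.001]
wrist_force: [0.3, -0.7, -5.2]
grip_width: 0.285
finger_force: 98.5
```

```bash
python3 lk.py none x; python3 -c "
from h import *
delta(.5,.402,.13)"
```

```text
t 9.68 pos [503.   55.2 130.6] F [ 0.3 -0.7 -5.2] T [-0.02 -0.08  0.02] grip 0.285 98.5 x [-1.      0.0057  0.0011] z [-0.0011 -0.0013 -1.    ]
top puck ((492.529541015625, 73.54762268066406), 22.253076553344727) 0.0739 0.0965 221
top knob ((492.05035400390625, 55.50532150268555), 43.13667678833008) 0.1705 0.1975 77
scene puck ((504.6005554199219, 58.77509307861328), 31.506267547607422) 0.074 0.0966 237
scene stud ((504.3099365234375, 54.14635467529297), 13.10074520111084) 0.0268 0.0356 45
scene knob ((501.7157287597656, 57.04854965209961), 43.11579513549805) 0.1703 0.1974 130
wrist puck ((502.1936950683594, 56.00431442260742), 29.714111328125) 0.0737 0.0966 6810
wrist knob ((503.0192565917969, 55.15087890625), 44.99673080444336) 0.1696 0.1976 25704
t 9.83 pos [504.1  55.4 131.7] F [-0.6 -0.4 -5.8] T [0.03 0.   0.01] grip 0.28 98.7 x [-1.      0.0056 -0.0027] z [ 2.7e-03 -8.0e-04 -1.0e+00]
tool delta mm [  6.  346.6   1.4]
```

apply_moves --pt "0 0 0 0 20 0 0" --pt "0 0 0 0 55 0 0" --pt "0 0 0 0 95 0 0" --pt "0 0 0 0 135 0 0" --pt "0 0 0 1 175 0 0" --pt "0 0 0 2 215 0 0" --pt "0 0 0 3 255 0 0" --pt "0 0 0 4 290 0 0"

```text
time_s: 10.5
position: [0.4999, 0.3478, 0.1289]
tool_rot: [-0.001, 0.002, 1.0, -0.001]
wrist_force: [1.2, 0.1, -5.1]
grip_width: 0.283
finger_force: 99.2
```

apply_moves --pt "0 0 0 0 25 0 0" --pt "0 0 0 0 40 10 0" --pt "0 0 0 0 45 30 0" --pt "0 0 0 0 45 50 0" --pt "0 0 0 0 45 60 0" --pt "0 0 0 0 45 64 0" --pt "0 0 0 0 45 66 0" --pt "0 0 0 0 45 66 0"

```text
time_s: 11.17
position: [0.5013, 0.3905, 0.0653]
tool_rot: [0.0, 0.003, 1.0, -0.0]
wrist_force: [-0.4, 0.3, -4.7]
grip_width: 0.284
finger_force: 99.3
```

```bash
python3 -c "
from h import *
st()"
```

```text
t 11.17 pos [501.3 390.5  65.3] F [-0.4  0.3 -4.7] T [0.04 0.02 0.03] grip 0.284 99.3 x [-1.0e+00  5.8e-03 -3.0e-04] z [ 3.e-04 -0.e+00 -1.e+00]
```

apply_moves --pt "0 0 0 0 0 1 0" --pt "0 0 0 0 0 2 0" --pt "0 0 0 0 0 2.8 0" --pt "0 0 0 0 0 3.5 0" --pt "0 0 0 0 0 4 0" --pt "0 0 0 0 0 4 0" --pt "0 0 0 0 0 4 0" --pt "0 0 0 0 0 4 0"

```text
time_s: 11.83
position: [0.5011, 0.3908, 0.0614]
tool_rot: [0.0, 0.003, 1.0, 0.0]
wrist_force: [0.4, -0.5, -5.0]
grip_width: 0.282
finger_force: 99.5
```

apply_moves --pt "0 0 0 0 0 0.4 0" --pt "0 0 0 0 0 0.8 0" --pt "0 0 0 0 0 1.2 0" --pt "0 0 0 0 0 1.5 0" --pt "0 0 0 0 0 1.5 0" --pt "0 0 0 0 0 1.5 0" --pt "0 0 0 0 0 1.5 0" --pt "0 0 0 0 0 1.5 0"

```text
time_s: 12.5
position: [0.5014, 0.3908, 0.0613]
tool_rot: [0.001, 0.003, 1.0, 0.0]
wrist_force: [-3.8, -3.8, 5.4]
grip_width: 0.284
finger_force: 100.4
```

Contact. I release (opening slowly) and rise.

apply_moves --pt "0 0 0 0 0 -0.7 0.3" --pt "0 0 0 0 0 -0.7 0.35" --pt "0 0 0 0 0 -0.7 0.5" --pt "0 0 0 0 0 -0.7 0.8" --pt "0 0 0 0 0 -0.7 1" --pt "0 0 0 0 0 -0.7 1" --pt "0 0 0 0 0 -0.7 1" --pt "0 0 0 0 0 -10 1"

```text
time_s: 13.17
position: [0.5001, 0.3902, 0.0678]
tool_rot: [-0.002, 0.003, 1.0, -0.001]
wrist_force: [-0.2, -0.4, 0.1]
grip_width: 1.001
finger_force: 0.0
```

apply_moves --pt "0 0 0 0 0 -30 1" --pt "0 0 0 0 0 -70 1" --pt "0 0 0 0 0 -90 1" --pt "0 0 0 0 -35 -90 1" --pt "0 0 0 0 -70 -90 1" --pt "0 0 0 0 -105 -90 1" --pt "0 0 0 0 -105 -90 1" --pt "0 0 0 0 -105 -90 1"

```text
time_s: 13.83
position: [0.5008, 0.2845, 0.1609]
tool_rot: [0.001, 0.004, 1.0, 0.0]
wrist_force: [0.6, 0.2, 0.2]
grip_width: 1.002
finger_force: 0.0
```

Run:
```python
from h import *
f=arm.grab_frame("top");W=world(f);save(f,"top4.png")
def fit(n,c,r,a,b,W=W):
    q=W.reshape(-1,3);q=q[(np.hypot(*(q[:,:2]-c).T)<r)&(q[:,2]>a)&(q[:,2]<b)]
    if len(q)>4: print(n,cv2.minEnclosingCircle((q[:,:2]*1000).astype(np.float32)),q[:,2].max(),np.median(q,0).round(4),len(q))
fit('stud',(.503,.055),.03,.026,.05);fit('puck',(.501,.391),.06,.014,.028);fit('knob',(.501,.391),.06,.1,.13);fit('cap',(.4575,.222),.04,.036,.048)
s,r=st();f=arm.grab_frame("wrist");T=f["T_tool_cam"];V=r.apply(cloud(f).reshape(-1,3)@T[:3,:3].T+T[:3,3])+s['position']
fit('cap w',(.4575,.222),.04,.036,.048,V);fit('knob w',(.501,.391),.06,.1,.13,V)
delta(.4575,.222,.10)
```

```text
stud ((503.7273254394531, 54.50490188598633), 11.837112426757812) 0.03553733017502214 [0.5028 0.0547 0.0312] 112
puck ((501.0526123046875, 392.442626953125), 29.925308227539062) 0.027382410391834533 [0.492  0.3858 0.0222] 451
knob ((501.2437744140625, 392.8328857421875), 14.358062744140625) 0.12454874129505977 [0.4995 0.3917 0.1201] 205
t 13.88 pos [500.8 285.6 160.8] F [ 0.7  1.1 -0.3] T [-0.02  0.04  0.05] grip 1.0 0.0 x [-1.      0.0064 -0.0011] z [ 1.1e-03  9.0e-04 -1.0e+00]
cap w ((457.1195983886719, 220.9601593017578), 20.830421447753906) 0.04519179936911687 [0.4562 0.2219 0.0427] 3129
knob w ((501.1310729980469, 390.80426025390625), 14.691466331481934) 0.12420957325252702 [0.4984 0.3871 0.1208] 3113
t 13.93 pos [500.6 286.3 160.5] F [-0.5 -0.   0.5] T [0.02 0.02 0.03] grip 1.002 0.0 x [-1.0e+00  5.2e-03 -9.0e-04] z [ 9.e-04  7.e-04 -1.e+00]
tool delta mm [ 42.9 -64.5  60.4]
```

View pics/top4.png

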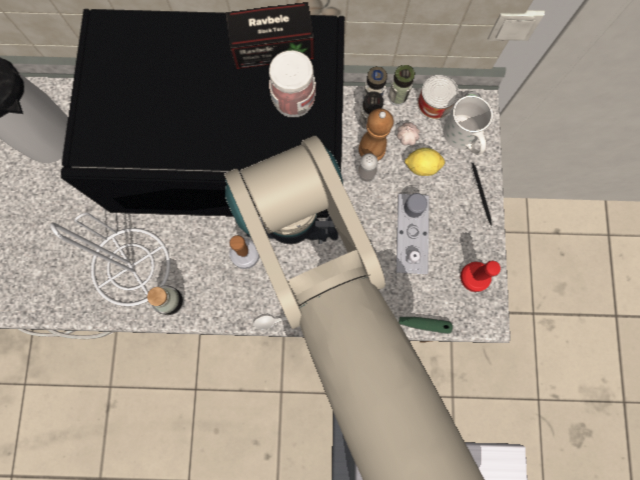

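The top view shows the pounder upright at (243,252), clear of the foot, and the pin flush in the stud at (414,256). Now I fetch the cap.

apply_moves --pt "0 0 0 20 -32 30 1" --pt "0 0 0 43 -65 60 1" --pt "0 0 0 43 -65 80 1" --pt "0 0 0 43 -65 105 1" --pt "0 0 0 43 -65 130 1" --pt "0 0 0 43 -65 145 1" --pt "0 0 0 43 -65 149 1" --pt "0 0 0 43 -65 149 1"

```text
time_s: 14.6
position: [0.4565, 0.2216, 0.0098]
tool_rot: [-0.001, 0.002, 1.0, -0.0]
wrist_force: [-0.3, 0.5, 0.1]
grip_width: 0.999
finger_force: 0.0
```

apply_moves --pt "0 0 0 0 0 0 1" --pt "0 0 0 0 0 0 0" --pt "0 0 0 0 0 0 0" --pt "0 0 0 0 0 0 0" --pt "0 0 0 0 0 0 0" --pt "0 0 0 0 0 0 0" --pt "0 0 0 0 0 0 0" --pt "0 0 0 0 0 0 0" --squeeze 50

```text
time_s: 15.27
position: [0.4578, 0.2213, 0.0119]
tool_rot: [0.001, 0.003, 1.0, 0.0]
wrist_force: [-1.0, -0.1, 6.0]
grip_width: 0.476
finger_force: 50.7
```

```bash
python3 -c "
from h import *
st()"
```

```text
t 15.27 pos [457.8 221.3  11.9] F [-1.  -0.1  6. ] T [-0.08  0.25 -0.02] grip 0.476 50.7 x [-1.      0.0053 -0.0018] z [ 1.8e-03  7.0e-04 -1.0e+00]
```

apply_moves --pt "0 0 0 0 0 -20 0" --pt "0 0 0 0 0 -45 0" --pt "0 0 0 -10 -15 -60 0" --pt "0 0 0 -20 -40 -60 0" --pt "0 0 0 -30 -70 -60 0" --pt "0 0 0 -45 -95 -60 0" --pt "0 0 0 -45 -110 -60 0" --pt "0 0 0 -45 -110 -60 0"

```text
time_s: 15.93
position: [0.502, 0.1081, 0.0707]
tool_rot: [-0.0, 0.004, 1.0, -0.0]
wrist_force: [-0.6, -1.1, -0.8]
grip_width: 0.477
finger_force: 50.7
```

```bash
cat > lk2.py <<'E'
from h import *
import sys
def fit(n,V,c,r,a,b):
    q=V[(np.hypot(*(V[:,:2]-c).T)<r)&(V[:,2]>a)&(V[:,2]<b)]
    if len(q)>5: print(n,cv2.minEnclosingCircle((q[:,:2]*1000).astype(np.float32)),'z',np.percentile(q[:,2],[0,50,99]).round(4),len(q))
s,r=st();C=s['position'];rim=C[2]-.0119
for n in("wrist","top","scene"):
    f=arm.grab_frame(n)
    if n=="wrist": T=f["T_tool_cam"];V=r.apply(cloud(f).reshape(-1,3)@T[:3,:3].T+T[:3,3])+C
    else: V=world(f).reshape(-1,3)
    V=V[f["z_map"].ravel()>0]
    fit(n+' stud',V,(.503,.0547),.018,.026,.045)
    fit(n+' pin',V,(.503,.0547),.004,.026,.045)
    fit(n+' flange',V,(.503,.0547),.03,.0065,.0105)
    fit(n+' cap',V,C[:2],.024,rim+.036,rim+.047)
    fit(n+' caplow',V,C[:2],.024,rim-.005,rim+.012)
    if n==sys.argv[1]: save(f,sys.argv[2])
E
python3 lk2.py wrist w5.png
```

```text
t 15.93 pos [502.  108.1  70.7] F [-0.6 -1.1 -0.8] T [-0.   -0.    0.01] grip 0.477 50.7 x [-1.0e+00  8.7e-03  1.0e-04] z [-1.e-04 -9.e-04 -1.e+00]
wrist stud ((502.9583435058594, 52.70050048828125), 12.237826347351074) z [0.026  0.0324 0.0341] 1733
wrist pin ((502.9772033691406, 54.71757507324219), 3.9322128295898438) z [0.0312 0.033  0.0342] 195
wrist flange ((502.99310302734375, 54.706512451171875), 29.987539291381836) z [0.0065 0.0085 0.0102] 5314
wrist cap ((501.7154541015625, 108.24535369873047), 23.9583797454834) z [0.0948 0.1014 0.1045] 12222
wrist caplow ((495.9066162109375, 109.20021057128906), 19.997770309448242) z [0.0602 0.0661 0.0707] 626
top stud ((501.8479919433594, 54.16423797607422), 11.357718467712402) z [0.0264 0.0312 0.0356] 81
top pin ((503.0531005859375, 54.746826171875), 3.655381441116333) z [0.0277 0.0324 0.0354] 14
top flange ((503.0066223144531, 54.68539810180664), 29.905935287475586) z [0.0065 0.008  0.0104] 183
scene stud ((504.40032958984375, 55.9989013671875), 14.443758964538574) z [0.0264 0.0311 0.0354] 41
scene pin ((503.1233215332031, 54.463653564453125), 3.4607763290405273) z [0.0282 0.0313 0.0339] 6
scene flange ((499.6448669433594, 54.52890396118164), 28.551809310913086) z [0.0065 0.008  0.0104] 78
scene cap ((498.24139404296875, 106.80904388427734), 21.398517608642578) z [0.0953 0.1007 0.1043] 92
scene caplow ((498.09417724609375, 117.59324645996094), 19.271787643432617) z [0.0584 0.0635 0.0702] 31
```

View pics/w5.png

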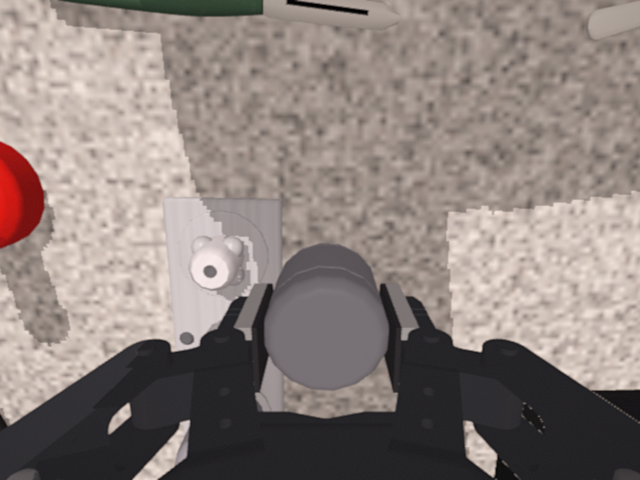

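The wrist view shows the pin flush as a dark dot in the stud top at (210,270), and the cap between the pads at (327,325). I refine both centres in the tool frame.

Run:
```python
from h import *
s,r=st();C=s['position']
for i in range(3):
    f=arm.grab_frame("wrist");T=f["T_tool_cam"];z=f["z_map"].ravel()
    V=(r.apply(cloud(f).reshape(-1,3)@T[:3,:3].T+T[:3,3])+C)[z>0]
    hsv=cv2.cvtColor(f["pixels"],cv2.COLOR_RGB2HSV).reshape(-1,3)[z>0]
    q=V[(abs(V[:,0]-.503)<.02)&(abs(V[:,1]-.0535)<.02)&(V[:,2]>.0295)&(V[:,2]<.038)]
    print('studtop',cv2.minEnclosingCircle((q[:,:2]*1e3).astype(np.float32)),(q[:,:2].mean(0)*1e3).round(1))
    for dy in(0,6,10):
        rim=C[2]-.0119
        q=V[(abs(abs(V[:,1]-C[1])-dy)<.002)&(V[:,2]>rim+.038)&(V[:,2]<rim+.048)&(abs(V[:,0]-C[0])<.03)]
        x=np.sort(q[:,0]*1e3);print('cap dy',dy,np.percentile(x,[0,1,99,100]).round(1),'mid',((x[0]+x[-1])/2-C[0]*1e3).round(1))
st()
```

```text
t 16.08 pos [501.3 111.3  70.7] F [0.7 0.4 0.4] T [0.   0.02 0.05] grip 0.474 50.7 x [-1.0e+00  5.3e-03  2.0e-04] z [-2.e-04  3.e-04 -1.e+00]
studtop ((502.6954650878906, 53.11857223510742), 11.848810195922852) [501.9  53.8]
cap dy 0 [479.8 480.3 518.4 519.5] mid -1.7Traceback (most recent call last):
  File "<stdin>", line 12, in <module>
    return _quantile_unchecked(
        a, q, axis, out, overwrite_input, method, keepdims, weights)
    return _ureduce(a,
                    func=_quantile_ureduce_func,
    ...<5 lines>...
                    overwrite_input=overwrite_input,
                    method=method)
    r = func(a, **kwargs)
    result = _quantile(arr,
                       quantiles=q,
    ...<2 lines>...
                       out=out,
                       weights=wgt)
    slices_having_nans = np.isnan(arr[-1, ...])
                                  ~~~^^^^^^^^^
IndexError: index -1 is out of bounds for axis 0 with size 0
```

apply_moves --pt "0 0 0 -1 -15 0 0" --pt "0 0 0 -2 -35 0 0" --pt "0 0 0 -2.5 -58 0 0" --pt "0 0 0 -2.5 -58 0 0" --pt "0 0 0 -2.5 -58 8 0" --pt "0 0 0 -2.5 -58 12 0" --pt "0 0 0 -2.5 -58 12 0" --pt "0 0 0 -2.5 -58 12 0" --squeeze 70

```text
time_s: 16.8
position: [0.5033, 0.0537, 0.0581]
tool_rot: [-0.001, 0.002, 1.0, 0.0]
wrist_force: [-0.5, -0.5, 0.0]
grip_width: 0.466
finger_force: 71.9
```

```bash
python3 lk2.py scene s6.png; python3 -c "
from h import *
im=cv2.imread('pics/s6.png')[120:260,270:450];cv2.imwrite('pics/s6c.png',cv2.resize(im,None,fx=4,fy=4,interpolation=cv2.INTER_CUBIC));st()"
```

```text
t 16.8 pos [503.3  53.7  58.1] F [-0.5 -0.5  0. ] T [ 0.01 -0.03  0.04] grip 0.466 71.9 x [-1.      0.0038  0.0014] z [-0.0014  0.     -1.    ]
wrist flange ((502.994873046875, 54.69915008544922), 29.994895935058594) z [0.0065 0.0084 0.0102] 4109
wrist cap ((503.20892333984375, 53.73451232910156), 23.964506149291992) z [0.0822 0.0887 0.0916] 12134
wrist caplow ((497.65875244140625, 54.966644287109375), 20.139467239379883) z [0.0465 0.0534 0.0581] 644
top flange ((492.1561584472656, 71.19178771972656), 20.178178787231445) z [0.0065 0.0081 0.0103] 76
top caplow ((493.015380859375, 73.34742736816406), 3.518289089202881) z [0.05   0.0529 0.058 ] 6
scene stud ((501.41845703125, 56.07204055786133), 11.139846801757812) z [0.0263 0.0293 0.0348] 28
scene flange ((502.34686279296875, 55.13606643676758), 29.253759384155273) z [0.0065 0.0084 0.0104] 112
scene cap ((500.1742248535156, 52.360877990722656), 21.557109832763672) z [0.0824 0.0886 0.0924] 87
scene caplow ((498.9154968261719, 62.63633728027344), 18.7001895904541) z [0.0468 0.0513 0.0571] 38
t 16.95 pos [503.8  53.3  58.9] F [ 0.7  0.9 -1.5] T [-0.   -0.02 -0.03] grip 0.47 71.9 x [-1.0e+00  4.4e-03 -2.0e-04] z [ 2.e-04 -0.e+00 -1.e+00]
```

View pics/s6c.png

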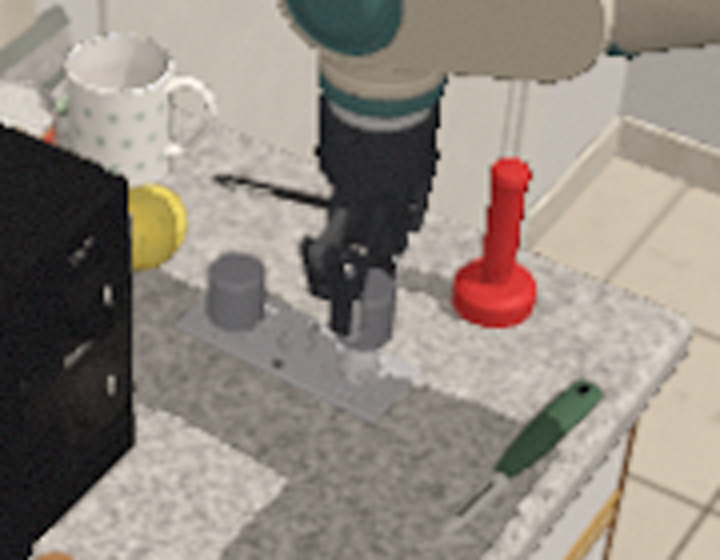

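The view shows the cap held directly above the stud (cap at ~(375,310), stud just below at (370,360)). I lower it to just above the balls.

apply_moves --pt "0 0 0 -0.5 0 5 0" --pt "0 0 0 -0.5 0 10 0" --pt "0 0 0 -0.5 0 14 0" --pt "0 0 0 -0.5 0 17 0" --pt "0 0 0 -0.5 0 20 0" --pt "0 0 0 -0.5 0 22 0" --pt "0 0 0 -0.5 0 22 0" --pt "0 0 0 -0.5 0 22 0"

```text
time_s: 17.62
position: [0.5042, 0.0527, 0.0367]
tool_rot: [-0.0, 0.003, 1.0, -0.0]
wrist_force: [-0.2, 0.3, -0.1]
grip_width: 0.468
finger_force: 71.9
```

```bash
python3 -c "
from h import *
st()"
```

```text
t 17.62 pos [504.2  52.7  36.7] F [-0.2  0.3 -0.1] T [-0.03 -0.02  0.03] grip 0.468 71.9 x [-1.0e+00  5.3e-03  1.0e-04] z [-1.e-04 -1.e-04 -1.e+00]
```

apply_moves --pt "0 0 0 0 0 1.5 0" --pt "0 0 0 0 0 3 0" --pt "0 0 0 0 0 4.5 0" --pt "0 0 0 0 0 5.5 0" --pt "0 0 0 0 0 6.5 0" --pt "0 0 0 0 0 7.5 0" --pt "0 0 0 0 0 8.5 0" --pt "0 0 0 0 0 8.5 0" --squeeze 90

```text
time_s: 18.28
position: [0.5048, 0.0522, 0.0299]
tool_rot: [0.001, 0.003, 1.0, -0.001]
wrist_force: [-5.6, -2.5, 9.8]
grip_width: 0.464
finger_force: 92.9
```

apply_moves --pt "0 0 0 0 0 1 0" --pt "0 0 0 0 0 2 0" --pt "0 0 0 0 0 3 0" --pt "0 0 0 0 0 4 0" --pt "0 0 0 0 0 5 0" --pt "0 0 0 0 0 6 0" --pt "0 0 0 0 0 7 0" --pt "0 0 0 0 0 7 0"

```text
time_s: 18.95
position: [0.504, 0.0531, 0.021]
tool_rot: [-0.0, 0.003, 1.0, 0.0]
wrist_force: [-0.8, -0.4, -1.8]
grip_width: 0.462
finger_force: 92.0
```

apply_moves --pt "0 0 0 0 0 0.5 0" --pt "0 0 0 0 0 1 0" --pt "0 0 0 0 0 1.5 0" --pt "0 0 0 0 0 2 0" --pt "0 0 0 0 0 2.5 0" --pt "0 0 0 0 0 3 0" --pt "0 0 0 0 0 3 0" --pt "0 0 0 0 0 3 0"

```text
time_s: 19.62
position: [0.5043, 0.0529, 0.0202]
tool_rot: [-0.0, 0.003, 1.0, 0.0]
wrist_force: [-10.7, -1.1, 15.0]
grip_width: 0.464
finger_force: 93.8
```

apply_moves --pt "0 0 0 0.4 0 0.5 0" --pt "0 0 0 0.8 0 1 0" --pt "0 0 0 0.8 0 1.5 0" --pt "0 0 0 0.8 0 1.5 0" --pt "0 0 0 0.8 0 1.5 0" --pt "0 0 0 0.8 0 1.5 0" --pt "0 0 0 0.8 0 1.5 0" --pt "0 0 0 0.8 0 1.5 0"

```text
time_s: 20.28
position: [0.5043, 0.0529, 0.0201]
tool_rot: [0.001, 0.003, 1.0, 0.0]
wrist_force: [-13.2, -1.3, 22.6]
grip_width: 0.46
finger_force: 94.8
```

Run:
```python
from h import *
st()
f=arm.grab_frame("scene");save(f,"s7.png",(270,120,450,260),4);V=world(f).reshape(-1,3)
q=V[(np.hypot(V[:,0]-.503,V[:,1]-.0545)<.019)&(V[:,2]>.04)&(V[:,2]<.056)];print('captop z',np.median(q[:,2]),len(q))
q=V[(np.hypot(V[:,0]-.607,V[:,1]-.0518)<.018)&(V[:,2]>.04)];print('fcap z',np.median(q[:,2]),len(q))
st()
```

```text
t 20.28 pos [504.3  52.9  20.1] F [-13.2  -1.3  22.6] T [-0.16  2.06 -0.02] grip 0.46 94.8 x [-1.      0.0051 -0.0019] z [ 1.9e-03  1.0e-04 -1.0e+00]
captop z 0.049727590600725124 68
fcap z 0.0502095873916672 102
t 20.33 pos [504.3  52.9  20.1] F [-12.8  -1.   22.7] T [-0.14  2.08 -0.01] grip 0.463 94.8 x [-1.      0.005  -0.0019] z [ 1.9e-03  1.0e-04 -1.0e+00]
```

View pics/s7.png

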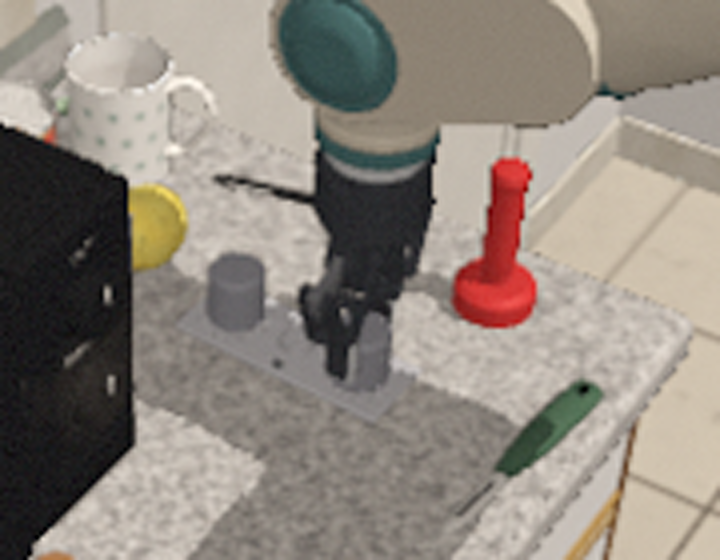

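The cap is seated: its top is at 50 mm like the model fixing, at (370,355) in the crop. It is held with about 95 N of grip and a 22 N push. I hand the job in.

```bash
python3 -c "
from station import arm
print(arm.sign_off())"
```

```text
the job is handed in; nothing more can be done
None
```

I handed the job in at about 20 s: the pin is fully down, the pounder is upright on the worktop clear of the foot, and the cap is clicked on with its rim on the flange, still gripped and pressed down with about 22 N.

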